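# Line up the topping tins by size on the wood slices

## Task

Line the four topping tins up in order of size on the row of wood slices: one tin standing upright in the middle of each slice, the smallest on the slice next to the red timer and each next one larger, so that the largest is farthest from the timer. Set the tins down rather than dropping them, do not knock any over, and leave the ramekin with the dessert where it is.

Things in the scene. Friction and masses are not known exactly. Their poses are not given: they have to be found in the camera images.
- tin_small: Loose upright topping tin, white cylinder with a tan band and a blue lid of the same diameter, 34 mm across and 50 mm tall; closed, rigid, 40 to 340 g. Origin: centre of its underside, z up its axis. It stands on the bench (z = 0) at the start.
- tin_medium: Loose upright topping tin, white cylinder with a tan band and a green lid of the same diameter, 44 mm across and 66 mm tall; closed, rigid, 40 to 340 g. Origin: centre of its underside, z up its axis. It stands on the bench (z = 0) at the start.
- tin_large: Loose upright topping tin, white cylinder with a tan band and a yellow lid of the same diameter, 54 mm across and 82 mm tall; closed, rigid, 40 to 340 g. Origin: centre of its underside, z up its axis. It stands on the bench (z = 0) at the start.
- tin_largest: Loose upright topping tin, white cylinder with a tan band and a black lid of the same diameter, 64 mm across and 98 mm tall; closed, rigid, 40 to 340 g. Origin: centre of its underside, z up its axis. It stands on the bench (z = 0) at the start.
- slice_birch: Fixed round wood slice, pale birch face with dark bark edge, 80 mm across and 10 mm thick, lying on the tray. Origin: centre of its underside, 3 mm above the bench, so its top is 13 mm above the bench. The four slices form one row, about 90 mm apart, on a fixed baking sheet (124 x 540 mm, rim 10 mm high); which wood lies where in the row differs each time, and the wood does not matter.
- slice_oak: Fixed round wood slice, mid-brown oak face with dark bark edge, 80 mm across and 10 mm thick, lying on the tray. Origin: centre of its underside, 3 mm above the bench, so its top is 13 mm above the bench. The four slices form one row, about 90 mm apart, on a fixed baking sheet (124 x 540 mm, rim 10 mm high); which wood lies where in the row differs each time, and the wood does not matter.
- slice_walnut: Fixed round wood slice, dark walnut face with dark bark edge, 80 mm across and 10 mm thick, lying on the tray. Origin: centre of its underside, 3 mm above the bench, so its top is 13 mm above the bench. The four slices form one row, about 90 mm apart, on a fixed baking sheet (124 x 540 mm, rim 10 mm high); which wood lies where in the row differs each time, and the wood does not matter.
- slice_cork: Fixed round wood slice, speckled cork-coloured face with dark bark edge, 80 mm across and 10 mm thick, lying on the tray. Origin: centre of its underside, 3 mm above the bench, so its top is 13 mm above the bench. The four slices form one row, about 90 mm apart, on a fixed baking sheet (124 x 540 mm, rim 10 mm high); which wood lies where in the row differs each time, and the wood does not matter.
- timer: Fixed round red kitchen timer, 60 mm across and 40 mm tall, on the baking sheet just beyond one end of the row of slices, about 80 mm from the centre of the nearest slice (which end differs each time; a white egg cup with a brown egg, 65 mm high above the bench, stands beyond the other end). Origin: centre of its underside.
- ramekin: Loose white ramekin with a finished dark-red dessert, 68 mm across and 57 mm tall, standing on the bench among the tins. To be left alone. Origin: centre of its underside.
Mind the look-alikes: they are no part of the job. Leave any pink or purple look-alike of the slice_cork alone.

How it is judged:
At the end, for the whole second after the job is handed in: Each tin stands upright (within 0.1 rad) and at rest on a wood slice, its centre within 12 mm of the slice's centre, released; counted from the timer the order is small (blue), medium (green), large (yellow), largest (black), at about 80, 170, 260 and 350 mm from the timer (each within 35 mm) ((horizontal distance between tin_small and slice_birch below 0.012 m or horizontal distance between tin_small and slice_oak below 0.012 m or horizontal distance between tin_small and slice_walnut below 0.012 m or horizontal distance between tin_small and slice_cork below 0.012 m) and horizontal distance between tin_small and timer between 0.045 and 0.115 m and height (world z) of tin_small between 0.009 and 0.017 m and angle between each of tin_small, tin_medium, tin_large, tin_largest's own z axis and vertical below 0.1 rad and linear speed of each of tin_small, tin_medium, tin_large, tin_largest below 0.02 m/s and angular speed of each of tin_small, tin_medium, tin_large, tin_largest below 0.2 rad/s and contact force between each of tin_small, tin_medium, tin_large, tin_largest and the fingers below 0.1 N and (horizontal distance between tin_medium and slice_birch below 0.012 m or horizontal distance between tin_medium and slice_oak below 0.012 m or horizontal distance between tin_medium and slice_walnut below 0.012 m or horizontal distance between tin_medium and slice_cork below 0.012 m) and horizontal distance between tin_medium and timer between 0.135 and 0.205 m and height (world z) of tin_medium between 0.009 and 0.017 m and (horizontal distance between tin_large and slice_birch below 0.012 m or horizontal distance between tin_large and slice_oak below 0.012 m or horizontal distance between tin_large and slice_walnut below 0.012 m or horizontal distance between tin_large and slice_cork below 0.012 m) and horizontal distance between tin_large and timer between 0.225 and 0.295 m and height (world z) of tin_large between 0.009 and 0.017 m and (horizontal distance between tin_largest and slice_birch below 0.012 m or horizontal distance between tin_largest and slice_oak below 0.012 m or horizontal distance between tin_largest and slice_walnut below 0.012 m or horizontal distance between tin_largest and slice_cork below 0.012 m) and horizontal distance between tin_largest and timer between 0.315 and 0.385 m and height (world z) of tin_largest between 0.009 and 0.017 m); the robot touches nothing.
It fails at once if the ramekin is pushed more than 20 mm or tipped (distance of ramekin from where it was at the start of the episode above 0.02 m or angle between ramekin's own z axis and vertical above 0.3 rad).
It fails at once if a tin is knocked over (tilted beyond 0.8 rad) (angle between any of tin_small, tin_medium, tin_large, tin_largest's own z axis and vertical above 0.8 rad).
It fails at once if a tin is dropped: out of the fingers and moving faster than 0.8 m/s (a fall of about 30 mm) ((linear speed of tin_small above 0.8 m/s and contact force between tin_small and the fingers below 0.1 N) or (linear speed of tin_medium above 0.8 m/s and contact force between tin_medium and the fingers below 0.1 N) or (linear speed of tin_large above 0.8 m/s and contact force between tin_large and the fingers below 0.1 N) or (linear speed of tin_largest above 0.8 m/s and contact force between tin_largest and the fingers below 0.1 N)).
It also fails if it takes over 115 s, if anything falls off the work surface, if the arm or the gripper's body presses on something with over 40 N, if the wrist force passes 120 N, or if a joint passes its speed limit or range.

## Robot

A 7-joint arm with a two-finger parallel gripper is mounted at the origin on the work surface. World frame = base frame: x ahead of the robot, y to its left, z up, the work surface at z = 0. Lengths are in m, angles in rad, forces in N, time in s.
With the tool pointing down it reaches from about 0.425 to 1.025 m from the base axis. Payload 9.4 kg.
Tool frame: the origin (TCP) lies between the finger pads; the fingertips stand 22 mm ahead of it and the grasp point (between the pads) lies 3 mm ahead of it (env.finger_overhang is the distance from the TCP to the fingertips, in m); z points along the fingers, y is the line along which they close (so a half turn about z gives the same grasp; the last joint's range is limited). The gripper opens to 93 mm and grips with 3 to 60 N. Pads are 15 mm wide; open, the fingers measure 128 mm over their backs; the gripper's body (75 mm by 188 mm) begins 65 mm behind the grasp point.
Start: joints at [1.149, 0.599, -0.003, 1.599, 0.002, 0.943, -0.08], TCP at [0.245, -0.682, 0.241] pointing down, gripper open.
Joint ranges: [-2.57, 2.57], [-0.35, 1.97], [-1.29, 1.29], [0.11, 2.56], [-1.05, 4.19], [0.11, 1.86], [-2.63, 2.63]. Speed limits (rad/s): [2.22, 2.22, 3.01, 3.01, 3.14, 3.14, 3.14].

## Interface

Orientations are given as a unit quaternion [w, x, y, z].
In Python, from bench import env gives the robot as it stands. The module is installed in compiled form; this text tells all that it offers.
- The arm moves only by the tool drive_tool, never from a script. Its argument "steps" is a list of rows, each a list of 5 numbers: the opening, from 0 (shut) to 1 (fully open), then the shift along the tool's x, y, z in mm, then the turn about the tool's z in degrees. In form: [[hand, x, y, z, twist], ...]. A call has 1 to 20 rows; each row is the pose to reach, as a shift and turn from the pose commanded when the call began, along the tool's axes at that moment; what a row does not reach only later rows make up. A row lasts 1/12 s, in which the tool goes at most 41.7 mm and 7.16 degrees, less where a joint would pass 70% of its speed; a pose out of reach is approached as far as the arm can. A call with a gripper value outside its range is refused whole. The fingers move at their own pace and stop on an object; "newtons" is the grip in N (left out, the last holds). Time passes only in rows, so rows that repeat a pose let the fingers close. It gives the time, the measured TCP pose, the force, the opening and the grip force at its end, in the units of the state.
- env.read_state(): the state, without advancing time (a new reading comes with each control period).
- env.capture(name): name is "side" or "top" or "wrist"; returns (picture, depth): 400x640x3 uint8, red, green, blue; 400x640 float32, m along the optical axis (not along the pixel's ray), 0 where there is no reading.
- env.get_calibration(name): a dict with "mtx" (3x3 intrinsics, pixels), "D" ([k1, k2, p1, p2, k3] as OpenCV has them; the pictures are not rectified), "extrinsics" (4x4, takes a point from camera to world coordinates). Camera axes: x right, y up, looking along -z (the intrinsics and any distortion apply to the point x, -y, -z); pixel columns grow to the right and rows downward; lengths in m; the calibration is good to about 2 mm. A picture is of the moment at which its call begins: read the wrist's pose just before it. get_calibration takes no time and is no camera call; for the wrist camera it gives the pose at the moment of the call.
- env.job_done(): hands the job in; it is judged then, once.
The state is a dict: "time": time; "joint_positions": joint angles; "dq": joint speeds; "joint_torque": joint torques, N m; "ee_pos": TCP position; "tool_rot": TCP orientation; "wrist_force": force on the tool from outside, world axes, zero at the start; "wrist_torque": the same for the moment, N m; "finger_gap": opening from 0.0 (shut) to 1.0 (fully open); "grasp_force": force on a finger pad.
Only numpy, scipy, OpenCV 4.12 (cv2) and the standard library are available. Lean on these libraries where they do the work, as an engineer would, in place of code of your own. Each camera call takes 0.05 s, during which the arm holds its last target. There are 200 camera calls.

## Working session

There is one attempt and no reset: what is moved stays moved. The work goes in short steps, Python scripts to look and compute and a tool call to move; the robot and the scene stay as the last step left them, time stands still between calls to the robot, and variables do not carry over. Pictures are saved under pics/ and viewed, at most 14 in all, crops included, and the job is handed in when it is done.

Besides the shell and the picture viewer there is one more tool, called as name([rows], argument=value, ...), one row to a line, values as JSON. drive_tool: Moves the arm, as the interface text tells. Its arguments: {"type":"object","properties":{"steps":{"type":"array","items":{"type":"array","items":{"type":"number"}}},"newtons":{"type":"number"}},"required":["steps"]}

```bash
mkdir -p pics; python3 - <<'E'
from bench import env
import cv2,numpy as np
for n in("top","side"):
    p,d=env.capture(n); cv2.imwrite(f"pics/{n}0.png",p[:,:,::-1]); np.save(n+"_d.npy",d)
    c=env.get_calibration(n); print(n,np.round(c["mtx"],1).tolist(),c["D"],np.round(c["extrinsics"],3).tolist(),(d==0).mean())
s=env.read_state();print(s["ee_pos"],s["tool_rot"],s["finger_gap"],env.finger_overhang)
E
```

```text
top [[382.5, 0.0, 312.9], [0.0, 382.5, 205.7], [0.0, 0.0, 1.0]] [-0.06283408  0.          0.          0.          0.        ] [[0.01, 0.987, -0.158, 0.398], [-1.0, 0.012, 0.013, 0.004], [0.015, 0.158, 0.987, 0.933], [0.0, 0.0, 0.0, 1.0]] 0.00395703125
side [[393.1, 0.0, 315.6], [0.0, 393.1, 203.0], [0.0, 0.0, 1.0]] [-0.03004251  0.          0.          0.          0.        ] [[0.973, 0.165, -0.164, 0.39], [-0.232, 0.642, -0.731, -0.76], [-0.015, 0.749, 0.662, 0.737], [0.0, 0.0, 0.0, 1.0]] 0.00408984375
[ 0.24490812 -0.68196718  0.23984609] [-6.67222051e-04  9.85176420e-01  1.71542840e-01 -1.76515563e-04] 0.9972176782222372 0.022
```

View pics/top0.png

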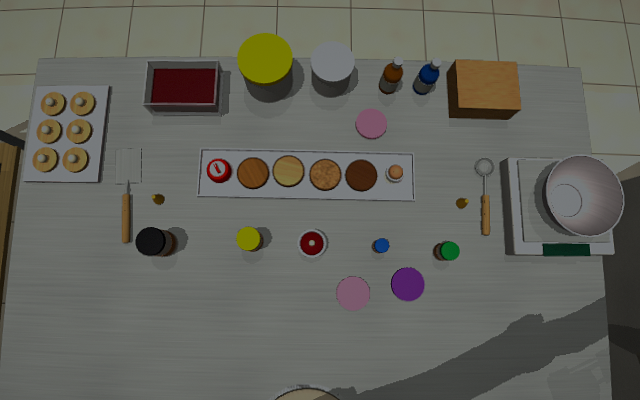

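View pics/side0.png

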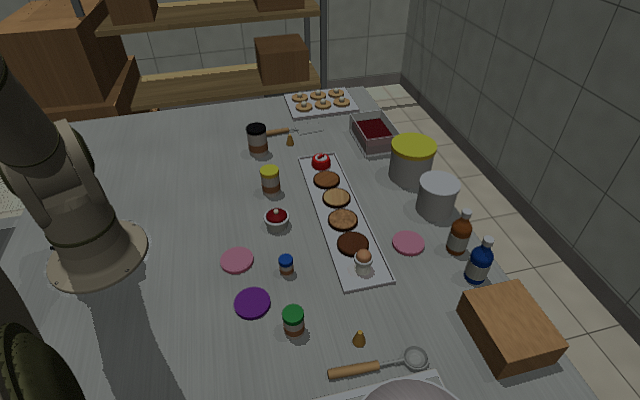

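```bash
cat > h.py <<'E'
from bench import env
import cv2,numpy as np
def cloud(n,p=None,d=None):
    if d is None: p,d=env.capture(n)
    c=env.get_calibration(n); h,w=d.shape
    uv=np.stack(np.meshgrid(np.arange(w),np.arange(h)),-1).reshape(-1,1,2).astype(float)
    r=cv2.undistortPoints(uv,c["mtx"],np.array(c["D"])).reshape(h,w,2)
    P=np.dstack([r[...,0]*d,-r[...,1]*d,-d]); E=c["extrinsics"]
    return p,d,P@E[:3,:3].T+E[:3,3]
def disc(W,d,px,z,rad,tol=.006):
    """centre and size of the level patch at height z near pixel px"""
    u,v=px; X=W[v,u]; m=(d>0)&(abs(W[...,2]-z)<tol)&(np.hypot(W[...,0]-X[0],W[...,1]-X[1])<2.5*rad)
    _,lab=cv2.connectedComponents(m.astype(np.uint8),connectivity=4)
    m=lab==lab[v,u] if lab[v,u] else m
    Q=W[m]; c,r=cv2.minEnclosingCircle(Q[:,:2].astype(np.float32))
    return np.round(np.r_[c,Q[:,:2].mean(0),r,rad,np.median(Q[:,2]),z],4),m.sum()
OB=dict(small=((381,245),.05,.017),medium=((450,251),.066,.022),large=((248,238),.082,.027),largest=((151,241),.098,.032),
 ram=((312,243),.057,.034),s1=((253,173),.013,.04),s2=((288,171),.013,.04),s3=((325,174),.013,.04),s4=((361,175),.013,.04),timer=((219,171),.04,.03),egg=((396,172),.065,.02))
E
python3 - <<'E'
from h import *
p,d,W=cloud("top")
for k,(px,z,r) in OB.items(): print(k,*disc(W,d,px,z,r),np.round(W[px[1],px[0]],3))
a=cv2.resize(p[140:270,130:470,::-1],None,fx=2.35,fy=2.35,interpolation=2); cv2.imwrite("pics/crop.png",a)
E
```

```text
small [ 0.4498 -0.1669  0.4499 -0.167   0.0168  0.017   0.0482  0.05  ] 168 [ 0.45  -0.167  0.048]
medium [ 0.438  -0.3227  0.4369 -0.3218  0.023   0.022   0.064   0.066 ] 296 [ 0.436 -0.323  0.063]
large [0.4602 0.1364 0.4598 0.1358 0.0271 0.027  0.0805 0.082 ] 461 [0.46  0.136 0.081]
largest [0.4491 0.3512 0.4491 0.3504 0.0322 0.032  0.0965 0.098 ] 651 [0.45  0.348 0.095]
ram [ 0.4538 -0.0042  0.4541 -0.0043  0.0063  0.034   0.0539  0.057 ] 24 [ 0.453 -0.007  0.053]
s1 [0.628  0.1417 0.6279 0.142  0.0403 0.04   0.0119 0.013 ] 799 [0.626 0.14  0.013]
s2 [0.6343 0.0555 0.6336 0.0556 0.0404 0.04   0.0118 0.013 ] 804 [0.633 0.054 0.009]
s3 [ 0.6261 -0.0357  0.6258 -0.0358  0.0404  0.04    0.0118  0.013 ] 794 [ 0.626 -0.037  0.011]
s4 [ 0.6258 -0.1256  0.6256 -0.1255  0.0405  0.04    0.0116  0.013 ] 803 [ 0.624 -0.126  0.015]
timer [0.6332 0.2265 0.6329 0.226  0.0147 0.03   0.0403 0.04  ] 42 [0.623 0.218 0.041]
egg [ 0.6262 -0.2038  0.6259 -0.203   0.0123  0.02    0.0608  0.065 ] 61 [ 0.62  -0.202  0.063]
```

View pics/crop.png

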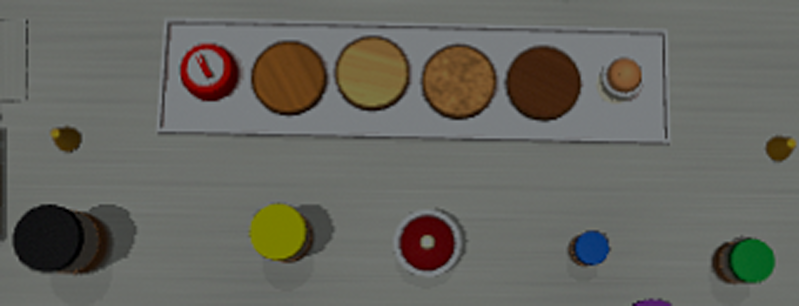

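drive_tool([
  [1, 30, -27, 0, -7],
  [1, 60, -54, 0, -14],
  [1, 90, -81, 0, -21],
  [1, 120, -108, 0, -28],
  [1, 150, -135, 0, -35],
  [1, 180, -162, 0, -42],
  [1, 210, -189, 0, -49],
  [1, 240, -216, 0, -56],
  [1, 270, -243, 0, -63],
  [1, 303, -273, 0, -70.2],
  [1, 303, -273, 0, -70.2],
  [1, 303, -273, 0, -70.2],
  [1, 303, -273, 0, -70.2],
  [1, 303, -273, 0, -70.2],
], newtons=20)

```text
time: 1.32
ee_pos: [0.437, -0.3245, 0.2404]
tool_rot: [-0.0, 0.709, 0.706, -0.0]
wrist_force: [-0.3, 0.6, -0.4]
finger_gap: 1.0
grasp_force: 0.0
```

```bash
python3 - <<'E'
from h import *
p,d,W=cloud("wrist"); cv2.imwrite("pics/w1.png",p[:,:,::-1])
m=(abs(W[...,2]-.066)<.006)&(d>0); Q=W[m]; print(m.sum())
m=(np.hypot(Q[:,0]-.438,Q[:,1]+.322)<.04); Q=Q[m]
print(cv2.minEnclosingCircle(Q[:,:2].astype(np.float32)),Q.mean(0),env.read_state()["ee_pos"])
E
```

```text
5236
((0.4377886950969696, -0.32317811250686646), 0.021913984790444374) [ 0.43769348 -0.32214123  0.06508407] [ 0.43696908 -0.32457945  0.24040663]
```

View pics/w1.png

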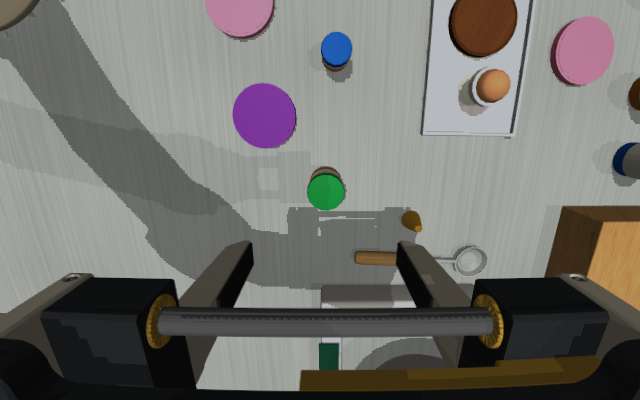

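drive_tool([
  [1, 1, 1, 30, 0],
  [1, 1.5, 1, 60, 0],
  [1, 1.5, 1, 95, 0],
  [1, 1.5, 1, 130, 0],
  [1, 1.5, 1, 160, 0],
  [1, 1.5, 1, 180, 0],
  [1, 1.5, 1, 192, 0],
  [1, 1.5, 1, 197, 0],
  [1, 1.5, 1, 197, 0],
  [0, 1.5, 1, 197, 0],
  [0, 1.5, 1, 197, 0],
  [0, 1.5, 1, 197, 0],
  [0, 1.5, 1, 197, 0],
  [0, 1.5, 1, 197, 0],
  [0, 1.5, 1, 197, 0],
  [0, 1.5, 1, 197, 0],
  [0, 1.5, 1, 197, 0],
], newtons=20)

```text
time: 2.78
ee_pos: [0.4389, -0.3215, 0.0437]
tool_rot: [-0.0, 0.707, 0.707, -0.0]
wrist_force: [-1.4, 0.5, 1.5]
finger_gap: 0.478
grasp_force: 0.8
```

drive_tool([
  [0, 0, 0, 0, 0],
  [0, 0, 0, 0, 0],
  [0, 0, 0, 0, 0],
  [0, 0, 0, -5, 0],
  [0, 0, 0, -15, 0],
  [0, 0, 0, -30, 0],
  [0, 0, 0, -50, 0],
  [0, 0, 0, -70, 0],
  [0, 0, 0, -90, 0],
  [0, 0, 0, -100, 0],
  [0, 0, 0, -100, 0],
])

```text
time: 3.7
ee_pos: [0.4398, -0.3221, 0.1461]
tool_rot: [0.002, 0.708, 0.707, 0.0]
wrist_force: [0.3, 0.5, -0.8]
finger_gap: 0.471
grasp_force: 20.0
```

drive_tool([
  [0, 6, 3, 0, 0],
  [0, 20, 10, 0, 0],
  [0, 42, 22, 0, 0],
  [0, 70, 36, 0, 0],
  [0, 100, 52, 0, 0],
  [0, 130, 67, 0, 0],
  [0, 160, 83, 0, 0],
  [0, 190, 98, 0, 0],
  [0, 220, 114, 0, 0],
  [0, 250, 129, 0, 0],
  [0, 280, 145, 0, 0],
  [0, 308, 159, 0, 0],
  [0, 334, 172, 0, 0],
  [0, 355, 183, 0, 0],
  [0, 370, 191, 0, 0],
  [0, 378, 195, 0, 0],
  [0, 378, 195, 0, 0],
  [0, 378, 195, 0, 0],
  [0, 378, 195, 0, 0],
])

```text
time: 5.28
ee_pos: [0.6335, 0.0544, 0.1432]
tool_rot: [0.0, 0.708, 0.706, -0.001]
wrist_force: [0.6, -0.1, -0.3]
finger_gap: 0.475
grasp_force: 20.0
```

```bash
cat >> h.py <<'E'
def pos(n=6):
    L=[]
    for _ in range(n): L.append(env.read_state()["ee_pos"]); env.capture("wrist")
    return np.round(np.mean(L,0),4),np.round(np.std(L,0),4)
E
python3 - <<'E'
from h import *
print(pos())
p,d,W=cloud("wrist"); cv2.imwrite("pics/w2.png",p[:,:,::-1])
m=(abs(W[...,2]-.013)<.006)&(d>0)
for k,c in dict(s1=(.628,.142),s2=(.634,.0555)).items():
    Q=W[m]; Q=Q[np.hypot(Q[:,0]-c[0],Q[:,1]-c[1])<.043]; print(k,len(Q),cv2.minEnclosingCircle(Q[:,:2].astype(np.float32)))
E
```

```text
(array([0.6338, 0.0547, 0.1435]), array([0.0002, 0.0004, 0.0002]))
s1 6043 ((0.6272510290145874, 0.1432141363620758), 0.04036179557442665)
s2 3669 ((0.6339187622070312, 0.05486109107732773), 0.04028206318616867)
```

View pics/w2.png

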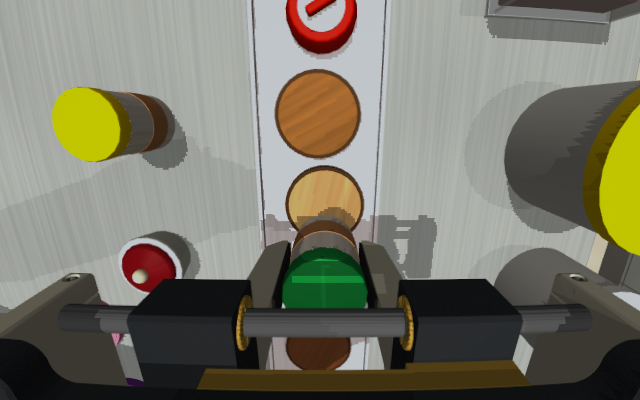

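drive_tool([
  [0, 0, 0, 10, 0],
  [0, 0, 0, 30, 0],
  [0, 0, 0, 50, 0],
  [0, 0, 0, 66, 0],
  [0, 0, 0, 76, 0],
  [0, 0, 0, 82, 0],
  [0, 0, 0, 85, 0],
  [0, 0, 0, 86.5, 0],
  [0, 0, 0, 87, 0],
  [0, 0, 0, 87, 0],
  [0, 0, 0, 87, 0],
])

```text
time: 6.55
ee_pos: [0.6346, 0.0564, 0.0573]
tool_rot: [0.0, 0.707, 0.707, 0.0]
wrist_force: [-0.6, 0.0, -1.3]
finger_gap: 0.471
grasp_force: 20.0
```

drive_tool([
  [0, 0, 0, 0.6, 0],
  [0.6, 0, 0, 0.6, 0],
  [0.8, 0, 0, 0.6, 0],
  [1, 0, 0, 0.6, 0],
  [1, 0, 0, 0, 0],
  [1, 0, 0, 0, 0],
  [1, 0, 0, -10, 0],
  [1, 0, 0, -35, 0],
  [1, 0, 0, -70, 0],
  [1, 0, 0, -105, 0],
  [1, 0, 0, -120, 0],
  [1, 0, 0, -120, 0],
])

```text
time: 7.55
ee_pos: [0.6362, 0.0567, 0.1816]
tool_rot: [0.002, 0.707, 0.707, 0.003]
wrist_force: [0.0, -0.5, 0.0]
finger_gap: 0.997
grasp_force: 0.0
```

```bash
python3 - <<'E'
from h import *
print(pos(4))
E
```

```text
(array([0.6349, 0.0564, 0.1787]), array([0.0009, 0.0002, 0.0019]))
```

drive_tool([
  [1, -10, -8, 0, 0],
  [1, -33, -27, 0, 0],
  [1, -63, -52, 0, 0],
  [1, -93, -77, 0, 0],
  [1, -123, -102, 0, 0],
  [1, -153, -127, 0, 0],
  [1, -180, -149, 0, 0],
  [1, -203, -168, 0, 0],
  [1, -218, -180, 0, 0],
  [1, -223, -184.5, 0, 0],
  [1, -223, -184.5, 0, 0],
  [1, -223, -184.5, 10, 0],
  [1, -223, -184.5, 35, 0],
  [1, -223, -184.5, 65, 0],
  [1, -223, -184.5, 95, 0],
  [1, -223, -184.5, 120, 0],
  [1, -223, -184.5, 135, 0],
  [1, -223, -184.5, 141, 0],
  [1, -223, -184.5, 142, 0],
  [1, -223, -184.5, 142, 0],
])

```text
time: 9.42
ee_pos: [0.45, -0.1655, 0.0342]
tool_rot: [-0.0, 0.707, 0.707, -0.0]
wrist_force: [-0.0, -0.0, 0.4]
finger_gap: 1.004
grasp_force: 0.0
```

```bash
python3 - <<'E'
from h import *
print(pos(4))
E
```

```text
(array([ 0.4501, -0.166 ,  0.035 ]), array([0.0001, 0.0004, 0.0005]))
```

drive_tool([
  [0, -1, 0, 0, 0],
  [0, -1, 0, 0, 0],
  [0, -1, 0, 0, 0],
  [0, -1, 0, 0, 0],
  [0, -1, 0, 0, 0],
  [0, -1, 0, 0, 0],
  [0, -1, 0, 0, 0],
  [0, -1, 0, 0, 0],
  [0, -1, 0, 0, 0],
  [0, -1, 0, 0, 0],
  [0, -1, 0, 0, 0],
  [0, -1, 0, 0, 0],
  [0, -1, 0, 0, 0],
  [0, -1, 0, -8, 0],
  [0, -1, 0, -25, 0],
  [0, -1, 0, -50, 0],
  [0, -1, 0, -80, 0],
  [0, -1, 0, -110, 0],
  [0, -1, 0, -125, 0],
  [0, -1, 0, -130, 0],
])

```text
time: 11.28
ee_pos: [0.4503, -0.1679, 0.1676]
tool_rot: [0.002, 0.708, 0.707, 0.001]
wrist_force: [-0.5, -1.0, -1.6]
finger_gap: 0.361
grasp_force: 20.0
```

```bash
python3 - <<'E'
from h import *
print(pos(5),env.read_state()["finger_gap"],env.read_state()["grasp_force"])
p,d,W=cloud("top")
print(disc(W,d,(287,165),.079,.022))
E
```

```text
(array([ 0.4497, -0.1678,  0.1658]), array([0.0005, 0.0002, 0.0014])) 0.3650428794051541 19.999889731407166
(array([0.6347, 0.0557, 0.6339, 0.0555, 0.0222, 0.022 , 0.0773, 0.079 ]), np.int64(278))
```

drive_tool([
  [0, 6, 3, 0, 0],
  [0, 20, 11, 0, 0],
  [0, 42, 24, 0, 0],
  [0, 70, 40, 0, 0],
  [0, 100, 57, 0, 0],
  [0, 130, 75, 0, 0],
  [0, 160, 92, 0, 0],
  [0, 190, 109, 0, 0],
  [0, 220, 126, 0, 0],
  [0, 250, 144, 0, 0],
  [0, 275, 158, 0, 0],
  [0, 295, 170, 0, 0],
  [0, 306, 176, 0, 0],
  [0, 309.5, 178, 0, 0],
  [0, 309.5, 178, 0, 0],
  [0, 309.5, 178, 0, 0],
  [0, 309.5, 178, 20, 0],
  [0, 309.5, 178, 45, 0],
  [0, 309.5, 178, 60, 0],
  [0, 309.5, 178, 60, 0],
])

```text
time: 13.25
ee_pos: [0.6256, 0.1391, 0.1018]
tool_rot: [-0.001, 0.708, 0.706, -0.003]
wrist_force: [-1.3, 0.2, -0.6]
finger_gap: 0.36
grasp_force: 20.0
```

```bash
python3 - <<'E'
from h import *
env.capture("top");print(pos(5),env.read_state()["finger_gap"],env.read_state()["grasp_force"])
E
```

```text
(array([0.6277, 0.1407, 0.105 ]), array([0.0007, 0.0006, 0.0009])) 0.360258002051611 19.999849498271942
```

drive_tool([
  [0, 1, 0, 8, 0],
  [0, 1, 0, 22, 0],
  [0, 1, 0, 36, 0],
  [0, 1, 0, 46, 0],
  [0, 1, 0, 52, 0],
  [0, 1, 0, 55, 0],
  [0, 1, 0, 56.5, 0],
  [0, 1, 0, 57, 0],
  [0, 1, 0, 57, 0],
  [0, 1, 0, 57, 0],
  [0.5, 1, 0, 57, 0],
  [0.7, 1, 0, 57, 0],
  [0.9, 1, 0, 57, 0],
  [1, 1, 0, 57, 0],
  [1, 1, 0, 57, 0],
  [1, 1, 0, 45, 0],
  [1, 1, 0, 20, 0],
  [1, 1, 0, -15, 0],
  [1, 1, 0, -50, 0],
  [1, 1, 0, -70, 0],
])

```text
time: 15.22
ee_pos: [0.6287, 0.1433, 0.1791]
tool_rot: [0.001, 0.707, 0.707, 0.002]
wrist_force: [0.3, 1.0, -0.7]
finger_gap: 0.989
grasp_force: 0.0
```

```bash
python3 - <<'E'
from h import *
env.capture("top");print(pos(5),env.read_state()["finger_gap"],env.read_state()["wrist_force"])
E
```

```text
(array([0.6287, 0.1431, 0.1778]), array([0.001 , 0.0005, 0.0027])) 0.9983639125793093 [ 0.00887596 -0.0972537  -0.72589434]
```

drive_tool([
  [1, 0, -10, 0, 0],
  [1, -2, -35, 0, 0],
  [1, -3, -65, 0, 0],
  [1, -5, -95, 0, 0],
  [1, -6, -125, 0, 0],
  [1, -7, -150, 0, 0],
  [1, -7, -164, 0, 0],
  [1, -7, -168, 0, 0],
  [1, -7, -168, 0, 0],
  [1, -7, -168, 0, 0],
  [1, -7, -168, 10, 0],
  [1, -7, -168, 30, 0],
  [1, -7, -168, 60, 0],
  [1, -7, -168, 90, 0],
  [1, -7, -168, 110, 0],
  [1, -7, -168, 120, 0],
  [1, -7, -168, 123, 0],
  [1, -7, -168, 123, 0],
  [1, -7, -168, 123, 0],
])

```text
time: 17.1
ee_pos: [0.4604, 0.1361, 0.0516]
tool_rot: [0.0, 0.707, 0.707, 0.0]
wrist_force: [-0.6, -0.1, -0.5]
finger_gap: 1.001
grasp_force: 0.0
```

```bash
python3 - <<'E'
from h import *
print(pos(5))
E
```

```text
(array([0.4605, 0.1361, 0.0521]), array([0.    , 0.    , 0.0003]))
```

drive_tool([
  [0, 0, 0, 0, 0],
  [0, 0, 0, 0, 0],
  [0, 0, 0, 0, 0],
  [0, 0, 0, 0, 0],
  [0, 0, 0, 0, 0],
  [0, 0, 0, 0, 0],
  [0, 0, 0, 0, 0],
  [0, 0, 0, 0, 0],
  [0, 0, 0, 0, 0],
  [0, 0, 0, 0, 0],
  [0, 0, 0, 0, 0],
  [0, 0, 0, -6, 0],
  [0, 0, 0, -20, 0],
  [0, 0, 0, -40, 0],
  [0, 0, 0, -65, 0],
  [0, 0, 0, -90, 0],
  [0, 0, 0, -108, 0],
  [0, 0, 0, -115, 0],
  [0, 0, 0, -115, 0],
  [0, 0, 0, -115, 0],
], newtons=25)

```text
time: 19.02
ee_pos: [0.4596, 0.1357, 0.1664]
tool_rot: [0.0, 0.707, 0.707, -0.0]
wrist_force: [-0.2, -0.5, -1.3]
finger_gap: 0.581
grasp_force: 25.0
```

```bash
python3 - <<'E'
from h import *
print(pos(5),env.read_state()["finger_gap"],env.read_state()["grasp_force"])
p,d,W=cloud("top")
print(disc(W,d,(287,165),.079,.022))
print(disc(W,d,(252,169),.063,.017))
E
```

```text
(array([0.4593, 0.1357, 0.1657]), array([0.0002, 0.0001, 0.0003])) 0.5776068318528981 24.999360144138336
(array([0.6345, 0.0555, 0.634 , 0.0555, 0.022 , 0.022 , 0.0773, 0.079 ]), np.int64(275))
(array([0.6277, 0.1407, 0.6275, 0.1405, 0.0171, 0.017 , 0.0613, 0.063 ]), np.int64(159))
```

drive_tool([
  [0, -4, 4, 0, 0],
  [0, -13, 13, 0, 0],
  [0, -28, 27, 0, 0],
  [0, -47, 45, 0, 0],
  [0, -67, 65, 0, 0],
  [0, -87, 84, 0, 0],
  [0, -107, 103, 0, 0],
  [0, -127, 122, 0, 0],
  [0, -145, 140, 0, 0],
  [0, -159, 154, 0, 0],
  [0, -168, 163, 0, 0],
  [0, -171.5, 166.5, 0, 0],
  [0, -171.5, 166.5, 0, 0],
  [0, -171.5, 166.5, 0, 0],
  [0, -171.5, 166.5, 8, 0],
  [0, -171.5, 166.5, 24, 0],
  [0, -171.5, 166.5, 40, 0],
  [0, -171.5, 166.5, 48, 0],
  [0, -171.5, 166.5, 50, 0],
  [0, -171.5, 166.5, 50, 0],
])

```text
time: 20.98
ee_pos: [0.6256, -0.0349, 0.116]
tool_rot: [-0.001, 0.707, 0.707, -0.0]
wrist_force: [0.3, -0.5, -1.6]
finger_gap: 0.577
grasp_force: 25.0
```

```bash
python3 - <<'E'
from h import *
env.capture("top");print(pos(5),env.read_state()["finger_gap"],env.read_state()["grasp_force"])
E
```

```text
(array([ 0.6264, -0.0353,  0.1172]), array([0.0002, 0.0002, 0.0003])) 0.575657373402221 24.99947279691696
```

drive_tool([
  [0, 0, 0, 8, 0],
  [0, 0, 0, 20, 0],
  [0, 0, 0, 32, 0],
  [0, 0, 0, 42, 0],
  [0, 0, 0, 48, 0],
  [0, 0, 0, 50.5, 0],
  [0, 0, 0, 51.5, 0],
  [0, 0, 0, 52, 0],
  [0, 0, 0, 52, 0],
  [0, 0, 0, 52, 0],
  [0.7, 0, 0, 52, 0],
  [0.9, 0, 0, 52, 0],
  [1, 0, 0, 52, 0],
  [1, 0, 0, 52, 0],
  [1, 0, 0, 45, 0],
  [1, 0, 0, 25, 0],
  [1, 0, 0, -5, 0],
  [1, 0, 0, -40, 0],
  [1, 0, 0, -75, 0],
  [1, 0, 0, -90, 0],
])

```text
time: 22.95
ee_pos: [0.6277, -0.0354, 0.2116]
tool_rot: [0.002, 0.707, 0.707, 0.002]
wrist_force: [0.2, -0.4, 0.3]
finger_gap: 0.998
grasp_force: 0.0
```

```bash
python3 - <<'E'
from h import *
env.capture("top");print(pos(5),env.read_state()["finger_gap"],env.read_state()["wrist_force"])
E
```

```text
(array([ 0.627 , -0.0357,  0.209 ]), array([0.0011, 0.0002, 0.0026])) 0.9973151211508812 [-0.02781262 -0.04805859 -0.95246026]
```

drive_tool([
  [1, 10, -5, 0, 0],
  [1, 35, -16, 0, 0],
  [1, 68, -31, 0, 0],
  [1, 102, -47, 0, 0],
  [1, 136, -63, 0, 0],
  [1, 170, -78, 0, 0],
  [1, 204, -94, 0, 0],
  [1, 238, -110, 0, 0],
  [1, 272, -125, 0, 0],
  [1, 306, -141, 0, 0],
  [1, 338, -156, 0, 0],
  [1, 365, -168, 0, 0],
  [1, 382, -176, 0, 0],
  [1, 386.5, -178, 0, 0],
  [1, 386.5, -178, 0, 0],
  [1, 386.5, -178, 0, 0],
])

```text
time: 24.58
ee_pos: [0.4483, 0.3501, 0.2059]
tool_rot: [0.0, 0.707, 0.707, -0.001]
wrist_force: [0.7, -0.0, -0.1]
finger_gap: 1.001
grasp_force: 0.0
```

```bash
python3 - <<'E'
from h import *
env.capture("top");print(pos(5))
p,d,W=cloud("wrist")
Q=W[(abs(W[...,2]-.098)<.006)&(d>0)]; Q=Q[np.hypot(Q[:,0]-.449,Q[:,1]-.351)<.045]
print(cv2.minEnclosingCircle(Q[:,:2].astype(np.float32)))
E
```

```text
(array([0.4491, 0.3495, 0.2063]), array([0.0001, 0.0002, 0.0002]))
((0.4493085741996765, 0.35242795944213867), 0.03190390020608902)
```

drive_tool([
  [1, 1.5, 0, 12, 0],
  [1, 1.5, 0, 40, 0],
  [1, 1.5, 0, 75, 0],
  [1, 1.5, 0, 108, 0],
  [1, 1.5, 0, 130, 0],
  [1, 1.5, 0, 140, 0],
  [1, 1.5, 0, 143, 0],
  [1, 1.5, 0, 143, 0],
  [1, 1.5, 0, 143, 0],
  [0, 1.5, 0, 143, 0],
  [0, 1.5, 0, 143, 0],
  [0, 1.5, 0, 143, 0],
  [0, 1.5, 0, 143, 0],
  [0, 1.5, 0, 143, 0],
  [0, 1.5, 0, 143, 0],
  [0, 1.5, 0, 143, 0],
  [0, 1.5, 0, 143, 0],
], newtons=25)

```text
time: 26.35
ee_pos: [0.4489, 0.3527, 0.0641]
tool_rot: [0.0, 0.707, 0.707, 0.0]
wrist_force: [0.8, -1.2, 4.9]
finger_gap: 0.685
grasp_force: 25.0
```

```bash
python3 - <<'E'
from h import *
env.capture("top");print(pos(5),env.read_state()["finger_gap"],env.read_state()["grasp_force"])
E
```

```text
(array([0.4489, 0.3527, 0.0641]), array([0., 0., 0.])) 0.682403204325038 25.000728964805603
```

drive_tool([
  [0, 0, 0, -6, 0],
  [0, 0, 0, -20, 0],
  [0, 0, 0, -40, 0],
  [0, 0, 0, -65, 0],
  [0, 0, 0, -90, 0],
  [0, 0, 0, -115, 0],
  [0, 0, 0, -132, 0],
  [0, 0, 0, -140, 0],
  [0, 0, 0, -140, 0],
  [0, 0, 0, -140, 0],
])

```text
time: 27.48
ee_pos: [0.4482, 0.3521, 0.2032]
tool_rot: [0.0, 0.707, 0.707, -0.0]
wrist_force: [-0.6, -0.1, -3.4]
finger_gap: 0.682
grasp_force: 25.0
```

```bash
python3 - <<'E'
from h import *
env.capture("top");print(pos(5),env.read_state()["finger_gap"],env.read_state()["grasp_force"])
E
```

```text
(array([0.4479, 0.352 , 0.2024]), array([0.    , 0.0001, 0.0001])) 0.6876023278182787 24.999448657035828
```

drive_tool([
  [0, -6, 2, 0, 0],
  [0, -20, 7, 0, 0],
  [0, -42, 16, 0, 0],
  [0, -70, 26, 0, 0],
  [0, -100, 37, 0, 0],
  [0, -131, 49, 0, 0],
  [0, -162, 60, 0, 0],
  [0, -193, 72, 0, 0],
  [0, -224, 84, 0, 0],
  [0, -255, 95, 0, 0],
  [0, -286, 107, 0, 0],
  [0, -317, 118, 0, 0],
  [0, -348, 130, 0, 0],
  [0, -378, 141, 0, 0],
  [0, -407, 152, 0, 0],
  [0, -433, 161, 0, 0],
  [0, -455, 170, 0, 0],
  [0, -470, 175, 0, 0],
  [0, -477.5, 178, 0, 0],
  [0, -477.5, 178, 0, 0],
])

```text
time: 29.45
ee_pos: [0.6261, -0.1269, 0.2031]
tool_rot: [-0.0, 0.708, 0.706, -0.0]
wrist_force: [0.8, 0.5, -3.4]
finger_gap: 0.689
grasp_force: 25.0
```

```bash
python3 - <<'E'
from h import *
env.capture("top");env.capture("top");print(pos(5),env.read_state()["finger_gap"],env.read_state()["grasp_force"])
E
```

```text
(array([ 0.6258, -0.1233,  0.2036]), array([0.0001, 0.0003, 0.0001])) 0.6829673167090698 24.999377131462097
```

drive_tool([
  [0, -1, 0, 8, 0],
  [0, -2, 0, 25, 0],
  [0, -2, 0, 48, 0],
  [0, -2, 0, 70, 0],
  [0, -2, 0, 90, 0],
  [0, -2, 0, 106, 0],
  [0, -2, 0, 116, 0],
  [0, -2, 0, 121, 0],
  [0, -2, 0, 124, 0],
  [0, -2, 0, 125, 0],
  [0, -2, 0, 125, 0],
  [0, -2, 0, 125, 0],
])

```text
time: 30.8
ee_pos: [0.6266, -0.1272, 0.0794]
tool_rot: [0.001, 0.707, 0.707, 0.0]
wrist_force: [-0.5, 0.3, -1.8]
finger_gap: 0.685
grasp_force: 25.0
```

```bash
python3 - <<'E'
from h import *
env.capture("top");s=env.read_state();print(pos(5),s["wrist_force"],s["grasp_force"])
E
```

```text
(array([ 0.6264, -0.1273,  0.0793]), array([0.0001, 0.    , 0.0001])) [-0.42819902 -0.39504044 -3.37964112] 24.999349415302277
```

drive_tool([
  [0, 1, 0, 1, 0],
  [0, 1, 0, 2, 0],
  [0, 1, 0, 2.3, 0],
  [0, 1, 0, 2.3, 0],
  [0.8, 1, 0, 2.3, 0],
  [0.9, 1, 0, 2.3, 0],
  [1, 1, 0, 2.3, 0],
  [1, 1, 0, 2.3, 0],
  [1, 1, 0, 2.3, 0],
  [1, 1, 0, -5, 0],
  [1, 1, 0, -25, 0],
  [1, 1, 0, -55, 0],
  [1, 1, 0, -90, 0],
  [1, 1, 0, -125, 0],
  [1, 1, -30, -145, 0],
  [1, 1, -70, -145, 0],
  [1, 1, -110, -145, 0],
  [1, 1, -140, -145, 0],
  [1, 1, -140, -145, 0],
  [1, 1, -140, -145, 0],
])

```text
time: 32.77
ee_pos: [0.4851, -0.1264, 0.2246]
tool_rot: [0.001, 0.708, 0.707, -0.0]
wrist_force: [0.4, -0.3, 0.4]
finger_gap: 0.999
grasp_force: 0.0
```

```bash
python3 - <<'E'
from h import *
for _ in range(4): env.capture("top")
p,d,W=cloud("top")
for k,(px,z,r) in dict(small=((252,169),.063,.017),medium=((287,165),.079,.022),large=((326,168),.095,.027),largest=((365,164),.111,.032)).items(): print(k,*disc(W,d,px,z,r))
print(disc(W,d,*OB["ram"]),env.read_state()["time"])
p,d,W=cloud("side");cv2.imwrite("pics/s2.png",p[:,:,::-1])
E
```

```text
small [0.6285 0.141  0.6278 0.1406 0.0173 0.017  0.0616 0.063 ] 159
medium [0.6344 0.0553 0.6339 0.0554 0.022  0.022  0.0774 0.079 ] 278
large [ 0.6248 -0.033   0.6243 -0.0334  0.027   0.027   0.0933  0.095 ] 422
largest [ 0.6214 -0.1088  0.6233 -0.107   0.0259  0.032   0.1093  0.111 ] 191
(array([ 0.4548, -0.0042,  0.4547, -0.0044,  0.0054,  0.034 ,  0.0544,
        0.057 ]), np.int64(20)) 33.0167
```

View pics/s2.png

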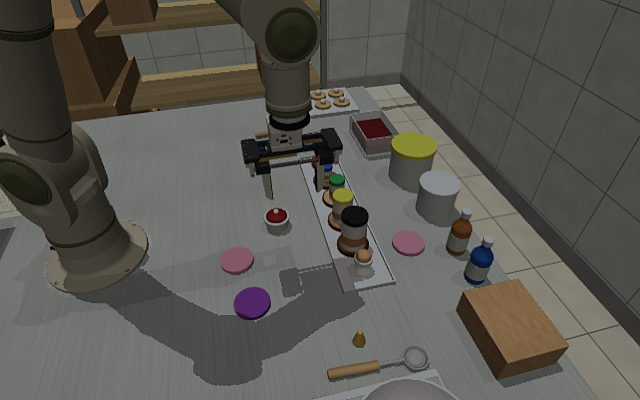

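drive_tool([
  [1, -30, 0, 0, 0],
  [1, -70, 0, 0, 0],
  [1, -110, 0, 0, 0],
  [1, -150, 0, 0, 0],
  [1, -190, 0, 0, 0],
  [1, -220, 0, 0, 0],
  [1, -220, 0, 0, 0],
  [1, -220, 0, 0, 0],
  [1, -220, 0, 0, 0],
])

```text
time: 33.82
ee_pos: [0.4863, -0.3451, 0.2231]
tool_rot: [-0.001, 0.707, 0.707, 0.0]
wrist_force: [-0.7, 0.2, -0.5]
finger_gap: 1.002
grasp_force: 0.0
```

```bash
python3 - <<'E'
from h import *
for _ in range(4): env.capture("top")
p,d,W=cloud("top"); cv2.imwrite("pics/t3.png",p[:,:,::-1])
for k,(px,z,r) in dict(small=((252,169),.063,.017),medium=((287,165),.079,.022),large=((326,168),.095,.027),largest=((365,164),.111,.032)).items(): print(k,*disc(W,d,px,z,r))
print(np.round(env.read_state()["dq"],3))
E
```

```text
small [0.6285 0.1411 0.6279 0.1406 0.0175 0.017  0.0613 0.063 ] 158
medium [0.6346 0.0555 0.634  0.0555 0.022  0.022  0.0773 0.079 ] 278
large [ 0.625  -0.0334  0.6242 -0.0333  0.0271  0.027   0.0934  0.095 ] 428
largest [ 0.626  -0.126   0.6257 -0.1256  0.0322  0.032   0.1093  0.111 ] 619
[ 0.003  0.001  0.004 -0.003  0.001  0.001  0.001]
```

View pics/t3.png

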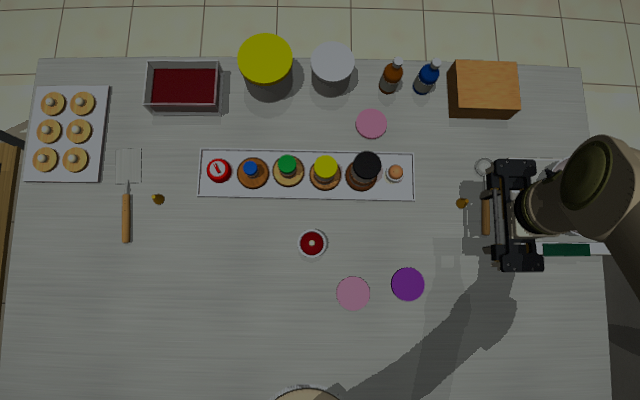

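The picture shows all four tins upright on their slices, running blue (252,169), green (287,165), yellow (326,168), black (366,164) away from the timer. Each is within about 3 mm of its slice's centre, and the arm is clear of everything.

```bash
python3 -c "
from bench import env
print(env.job_done())"
```

```text
the job is handed in; nothing more can be done
None
```

The job is handed in: all four tins stand upright on their slices in order of size from the timer (blue, green, yellow, black), each measured within about 3 mm of its slice's centre, and the ramekin stayed where it was; the judge returned no verdict.

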